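# Slide the gauge plate under the measuring bridge

### The job

Push the long flat gauge plate along the mat, under the low bridge of the green measuring stand from its open side, until its leading end rests squarely against the stop bar behind the bridge. Only push it with the fingertips: keep it flat on the mat, never lifted or tipped. Leave the other loose things where they are, and move clear when done.

Things in the scene. Friction and masses are not known exactly. Their poses are not given: they have to be found in the camera images.
- plate: Flat bright aluminium gauge plate, 120 x 50 x 12 mm (x, y, z), about 0.2 kg, loose, flat on the mat, alike at both ends, with a steel dot flush in the middle of its top; slides easily. Origin: centre of its underside; x along its length, z up. Starts before the stand's open side, 65 to 85 mm off the lane's middle line to one side or the other, up to 0.3 rad out of line with it.
- stand: Green metal measuring stand, fixed to the mat. Origin: on the mat top, beneath the middle of the bridge; x points along the lane, from the open side in towards the stop bar; z up. The lane is 70 mm wide (y -35 to +35 mm) between the bridge's legs and the side rails (14 mm high), 98 mm over the outsides. Nothing stands in the lane before the bridge.
- bridge (a point): Middle of the bridge's underside, 16 mm above the mat: 4 mm of headroom over the plate. The bridge spans x -14 to +14 mm in the stand's frame; its top is 34 mm above the mat, and a small steel micrometer head (radius 11 mm) on its middle reaches 72 mm.
- stop (a point): Middle of the near face of the stop bar (14 mm high), at x = +60 mm, 7 mm above the mat, axes as the stand's. With the plate home its middle is right under the bridge (x = 0) and its tail sticks out on the open side to x = -60 mm.
- block: Leave alone. Aluminium block, 60 x 40 x 24 mm (x, y, z), too thick for the bridge, loose; it lies in front of the stand too, 65 to 85 mm off the lane's middle line on the side opposite the plate. Origin: centre of its underside.
- holder: Leave alone. Steel ring, 44 mm across, 12 mm high, loose, beside the stand on the robot's side. Origin: centre of its underside.
- loupe: Leave alone. Grey eye loupe, 34 mm across at its foot, 34 mm high, standing loose beside the stand on the side away from the robot. Origin: centre of its underside.
- dome: Leave alone. Clear dust dome on a white base, 84 mm across, 65 mm high, loose, at the left of the mat. Origin: centre of its underside.
- driver_a: Leave alone. Small screwdriver with a red handle, about 115 mm long and 12 mm high, lying loose at the right of the mat. Origin: underside, near its middle.
- driver_b: Leave alone. Small screwdriver with a black handle, about 115 mm long and 12 mm high, lying loose at the right of the mat. Origin: underside, near its middle.
- jar: Leave alone. Small amber jar with a white lid, 44 mm across, 45 mm high, loose, at the far left of the mat. Origin: centre of its underside. (The green mat is 2 mm thick: its top, on which all of these stand, is at z = 0.002.)
Not all that is in view belongs to the job. What is shaped like the plate but red is not meant. Leave any purple look-alike of the stand alone.

How it is judged:
At the end, for the whole second after the job is handed in: The plate lies flat and at rest on the mat under the bridge, between the side rails, its leading end within 5 mm of the stop bar and square to it within 0.08 rad (x of plate in the frame of stand between -0.005 and 0.005 m and y of plate in the frame of stand between -0.013 and 0.013 m and angle between the x axis of plate and the x axis of stand, either way round below 0.08 rad and angle between plate's own z axis and vertical below 0.03 rad and height (world z) of plate below 0.005 m and linear speed of plate below 0.01 m/s); the robot touches nothing.
It fails at once if the plate is tipped by more than 0.08 rad (angle between plate's own z axis and vertical above 0.08 rad).
It fails at once if the plate is lifted off the mat (its underside's centre more than 6 mm above it) (height (world z) of plate above 0.008 m).
It fails at once if another loose thing is moved by more than 20 mm (distance of any of block, holder, loupe, dome, driver_a, driver_b, jar from where it was at the start of the episode above 0.02 m).
It also fails if it takes over 51 s, if anything falls off the work surface, if the arm or the gripper's body presses on something with over 40 N, if the wrist force passes 120 N, or if a joint passes its speed limit or range.

### The arm

A 7-joint arm with a two-finger parallel gripper is mounted at the origin on the work surface. World frame = base frame: x ahead of the robot, y to its left, z up, the work surface at z = 0. Lengths are in m, angles in rad, forces in N, time in s.
With the tool pointing down it reaches from about 0.425 to 0.95 m from the base axis. Payload 4.7 kg.
Tool frame: the origin (TCP) lies between the finger pads; the fingertips stand 25 mm ahead of it and the grasp point (between the pads) lies 6 mm ahead of it; z points along the fingers, y is the line along which they close (so a half turn about z gives the same grasp; the last joint's range is limited). The gripper opens to 85 mm and grips with 20 to 120 N. Pads are 22 mm wide; open, the fingers measure 114 mm over their backs; the gripper's body (76 mm by 85 mm) begins 54 mm behind the grasp point. The pads swing forward as they close: fully open they stand 13 mm farther back than shut.
Start: joints at [1.321, 0.469, -0.049, 1.532, 0.024, 1.141, -0.082], TCP at [0.148, -0.659, 0.256] pointing down, gripper open.
Joint ranges: [-2.59, 2.59], [-0.33, 1.99], [-1.39, 1.29], [0.1, 2.45], [-1.04, 4.18], [0.21, 1.99], [-2.66, 2.66]. Speed limits (rad/s): [2.57, 2.57, 3.14, 3.14, 3.14, 3.14, 3.14].

### API

Orientations are given as a 3x3 rotation matrix whose columns are the frame's x, y, z axes.
In Python, from rig import * gives the robot as it stands. Calls block until the motion is done:
- movep(position, orientation): joint-space move of the TCP to a pose.
- move_l(position, attitude=None, feed=0.15, until_force=None): straight line of the TCP; attitude=None keeps the orientation; feed is the mean speed in m/s. With until_force (N) it stops when the force on the tool has changed by that much, and returns True; else False.
- move_joints(angles): joint-space move.
- command_gripper(opening, newtons=None): finger opening in m; newtons is the grip in N (None keeps the last); returns when the fingers have stopped.
- sleep(seconds).
- inverse_kinematics(position, orientation): joint angles nearest the present ones, or None.
- sense(): the state.
- camera(name): name is "scene" or "top" or "wrist"; returns (picture, depth): 420x560x3 uint8, red, green, blue; 420x560 float32, m along the optical axis (not along the pixel's ray), 0 where there is no reading.
- camera_params(name): a dict with "K" (3x3 intrinsics, pixels), "dist" ([k1, k2, p1, p2, k3] as OpenCV has them; the pictures are not rectified), "position" and "rotation" of the camera in the world; the wrist camera has in their place "tool_from_camera" (4x4, takes a point from camera to tool coordinates, whose origin is the TCP and whose axes are the flange's). Camera axes: x right, y down, z forward; pixel columns grow to the right and rows downward; lengths in m; the calibration is good to about 2 mm. A picture is of the moment at which its call begins: read the wrist's pose just before it. camera_params takes no time and is no camera call.
A pose or a line that the arm cannot do raises Unreachable and nothing moves.
- finish_job(): hands the job in; it is judged then, once.
The state is a dict: "time_s": time; "joint_pos": joint angles; "qd": joint speeds; "joint_efforts": joint torques, N m; "position": TCP position; "tcp_rot": TCP orientation; "wrist_force": force on the tool from outside, world axes, zero at the start; "ft_torque": the same for the moment, N m; "finger_gap": finger opening in m; "gripper_force": force on a finger pad.
Only numpy, scipy, OpenCV 4.12 (cv2) and the standard library are available. Lean on these libraries where they do the work, as an engineer would, in place of code of your own. Each camera call takes 0.05 s, during which the arm holds its last target. There are 200 camera calls.

## Working session

There is one attempt and no reset: what is moved stays moved. The work goes in short steps, each a Python script; the robot and the scene stay as the last script left them, time stands still between calls to the robot, and variables do not carry over. Pictures are saved under pics/ and viewed, at most 10 in all, crops included, and the job is handed in when it is done.

```bash
ls; mkdir -p pics; python3 - <<'E'
from rig import *
import cv2,numpy as np
for n in("top","scene"):
    p,d=camera(n); cv2.imwrite(f"pics/{n}0.png",p[:,:,::-1]); np.savez(f"{n}0.npz",p=p,d=d)
    print(n,camera_params(n))
print(sense()["time_s"])
E
```

```text
pics
top {'K': array([[460.02210873,   0.        , 280.18367184],
       [  0.        , 460.02210873, 216.60195961],
       [  0.        ,   0.        ,   1.        ]]), 'dist': array([-0.14715264,  0.        ,  0.        ,  0.        ,  0.        ]), 'position': array([ 0.32447169, -0.00379887,  1.22839257]), 'rotation': array([[-0.0079759 , -0.98079208,  0.19489301],
       [-0.99994064,  0.00637607, -0.00883475],
       [ 0.0074224 , -0.19495191, -0.98078472]])}
scene {'K': array([[495.27532493,   0.        , 283.74686982],
       [  0.        , 495.27532493, 210.61712295],
       [  0.        ,   0.        ,   1.        ]]), 'dist': array([-0.13295371,  0.        ,  0.        ,  0.        ,  0.        ]), 'position': array([ 0.91287019, -0.40122883,  0.98019744]), 'rotation': array([[ 0.73283829,  0.59595879, -0.32830042],
       [ 0.68039601, -0.63971587,  0.35752605],
       [ 0.0030518 , -0.48538307, -0.87429627]])}
0.1
```

View pics/top0.png

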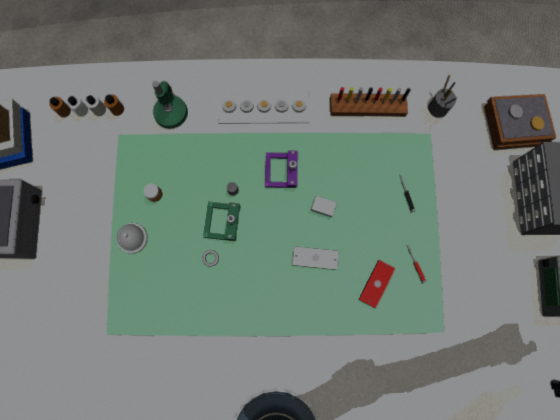

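View pics/scene0.png

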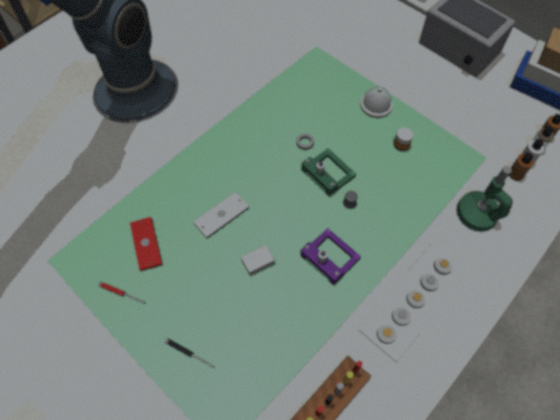

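The top view shows the stand at (222,221) with its bridge on the right at x≈232, so the lane runs from right to left. The plate is at (316,258), the block at (323,206), the holder ring at (210,258) and the loupe at (232,188). The scene view agrees.

```bash
cat > h.py <<'E'
from rig import *
import cv2,numpy as np
def ray(n,px,z):
    c=camera_params(n); u=cv2.undistortPoints(np.float32(px).reshape(-1,1,2),c["K"],c["dist"]).reshape(-1,2)
    r=np.c_[u,np.ones(len(u))]@c["rotation"].T; P=c["position"]
    return P+r*((z-P[2])/r[:,2])[:,None]
def rect(pts):
    (c,s,a)=cv2.minAreaRect(np.float32(pts[:,:2]*1000)); b=cv2.boxPoints((c,s,a))
    e=[b[1]-b[0],b[2]-b[1]]; l=max(e,key=np.linalg.norm); l=l*(1 if l[1]>0 else -1)
    return np.array(c)/1000,sorted(s),np.arctan2(l[1],l[0])
def blob(m,near):
    n,lab,st,ce=cv2.connectedComponentsWithStats(m.astype(np.uint8))
    i=1+np.argmin([np.hypot(*(ce[k]-near))+(1e3 if st[k,4]<60 else 0) for k in range(1,n)])
    c,_=cv2.findContours((lab==i).astype(np.uint8),cv2.RETR_EXTERNAL,cv2.CHAIN_APPROX_NONE)
    return max(c,key=len).reshape(-1,2)
def masks(p):
    h=cv2.cvtColor(p,cv2.COLOR_RGB2HSV); H,S,V=h[...,0],h[...,1].astype(int),h[...,2].astype(int)
    return (S<45)&(V>110), (S>90)&(V<120)&(H>50)&(H<95)
E
python3 - <<'E'
from h import *
for n,pl,st,bl in(("top",(316,258),(222,221),(323,206)),("scene",(222,215),(330,172),(258,260))):
    p=np.load(n+"0.npz")["p"]; w,g=masks(p)
    for name,m,c,z in(("plate",w,pl,.014),("block",w,bl,.026),("stand16",g,st,.016),("stand36",g,st,.036)):
        b=blob(m,c); print(n,name,len(b),*rect(ray(n,b,z)))
    x,y=st; cr=p[y-45:y+45,x-60:x+60]; cv2.imwrite(f"pics/st_{n}.png",cv2.resize(cr[:,:,::-1],None,fx=5,fy=5,interpolation=cv2.INTER_CUBIC))
a=cv2.imread("pics/st_top.png");b=cv2.imread("pics/st_scene.png")
cv2.imwrite("pics/st.png",cv2.resize(np.hstack([a,b]),(800,300)))
E
```

```text
top plate 124 [ 0.45482562 -0.10671152] [49.823509216308594, 121.5271987915039] 1.454445
top block 66 [ 0.59407733 -0.13229181] [39.34297180175781, 60.90315246582031] 1.2352893
top stand16 139 [0.55678162 0.14359671] [87.31958770751953, 102.73474884033203] 3.0177236
top stand36 139 [0.55294934 0.14116522] [85.87914276123047, 101.03997039794922] 3.0177238
scene plate 115 [ 0.45163965 -0.10708305] [51.55791091918945, 122.68184661865234] 1.4570303
scene block 82 [ 0.59025781 -0.13213858] [42.09245300292969, 64.33656311035156] 1.2275194
scene stand16 157 [0.55231738 0.1434086 ] [85.45951080322266, 103.10270690917969] 2.9785702
scene stand36 157 [0.55979626 0.13211139] [83.68688201904297, 100.96402740478516] 2.9785702
```

View pics/st.png

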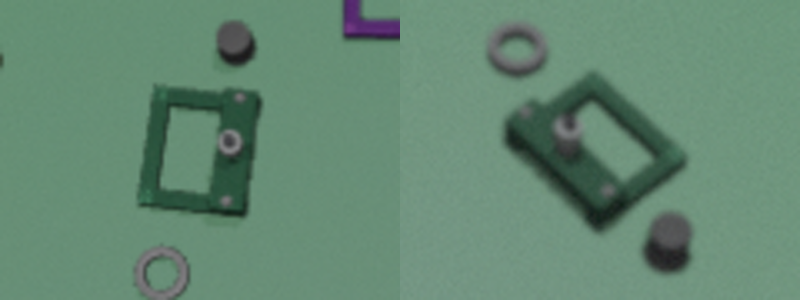

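```bash
cat >> h.py <<'E'
def down(yang):  # tool z down, y axis at world angle yang
    y=np.array([np.cos(yang),np.sin(yang),0]); z=np.array([0,0,-1.]); return np.c_[np.cross(y,z),y,z]
def wray(px,z,s):
    c=camera_params("wrist"); T=c["tool_from_camera"]
    u=cv2.undistortPoints(np.float32(px).reshape(-1,1,2),c["K"],c["dist"]).reshape(-1,2)
    R=s["tcp_rot"]@T[:3,:3]; P=s["position"]+s["tcp_rot"]@T[:3,3]
    r=np.c_[u,np.ones(len(u))]@R.T; return P+r*((z-P[2])/r[:,2])[:,None]
def toline(P,R): return inverse_kinematics(np.array(P),R)
E
python3 - <<'E'
from h import *
s=sense(); print(s["tcp_rot"].round(2).tolist()); 
c=camera_params("wrist");print(c["K"][0,0],c["tool_from_camera"].round(3).tolist())
for a in(1.43,1.43-np.pi):
  for P in((.5,.02,.3),(.41,-.11,.03),(.415,-.14,.03),(.415,-.14,.012),(.5,-.13,.012),(.53,-.11,.012)):
    q=inverse_kinematics(np.array(P),down(a)); print(a,P,None if q is None else np.round(q,2))
for a in(1.43+np.pi/2,1.43-np.pi/2):
  for P in((.5,.02,.3),(.53,-.13,.02),(.55,.03,.02)):
    q=inverse_kinematics(np.array(P),down(a)); print(a,P,None if q is None else np.round(q,2))
E
```

```text
[[0.98, 0.22, -0.0], [0.22, -0.98, 0.0], [-0.0, -0.0, -1.0]]
336.4365970258652 [[0.001, -0.953, -0.303, 0.077], [1.0, 0.001, -0.0, -0.0], [0.001, -0.303, 0.953, -0.117], [0.0, 0.0, 0.0, 1.0]]
1.43 (0.5, 0.02, 0.3) [ 0.8   0.32 -1.12  1.84  0.31  1.18  1.01]
1.43 (0.41, -0.11, 0.03) [ 0.65  0.51 -0.59  2.26  0.58  0.52  1.03]
1.43 (0.415, -0.14, 0.03) [ 0.7   0.52 -0.58  2.24  0.57  0.53  1.11]
1.43 (0.415, -0.14, 0.012) [ 0.64  0.55 -0.51  2.24  0.58  0.48  1.1 ]
1.43 (0.5, -0.13, 0.012) [ 0.62  0.64 -0.58  2.06  0.61  0.61  1.05]
1.43 (0.53, -0.11, 0.012) [ 0.6   0.68 -0.62  2.01  0.64  0.66  0.99]
-1.7115926535897932 (0.5, 0.02, 0.3) [ 0.56  0.22 -0.79  1.85  0.17  1.14 -2.  ]
-1.7115926535897932 (0.41, -0.11, 0.03) [ 0.37  0.45 -0.25  2.28  0.26  0.43 -1.8 ]
-1.7115926535897932 (0.415, -0.14, 0.03) [ 0.4   0.46 -0.21  2.25  0.22  0.45 -1.69]
-1.7115926535897932 (0.415, -0.14, 0.012) [ 0.37  0.5  -0.17  2.26  0.22  0.4  -1.69]
-1.7115926535897932 (0.5, -0.13, 0.012) [ 0.31  0.57 -0.18  2.08  0.2   0.5  -1.73]
-1.7115926535897932 (0.53, -0.11, 0.012) [ 0.28  0.6  -0.2   2.02  0.22  0.54 -1.78]
3.0007963267948963 (0.5, 0.02, 0.3) [ 0.83  0.34 -1.17  1.84  0.34  1.19  2.55]
3.0007963267948963 (0.53, -0.13, 0.02) [-0.48  0.79  0.91  2.06 -0.93  0.77 -2.27]
3.0007963267948963 (0.55, 0.03, 0.02) [ 0.68  0.98 -1.19  1.96  1.1   1.05  1.96]
-0.14079632679489662 (0.5, 0.02, 0.3) [ 0.66  0.25 -0.92  1.84  0.22  1.15 -0.48]
-0.14079632679489662 (0.53, -0.13, 0.02) [ 0.54  0.64 -0.5   2.    0.51  0.63 -0.43]
-0.14079632679489662 (0.55, 0.03, 0.02) [ 0.25  0.64 -0.5   1.99  0.51  0.64 -0.72]
```

```bash
python3 - <<'E'
from h import *
movep(np.array([.52,.07,.27]),down(-.14)); s=sense(); p,d=camera("wrist"); np.savez("w0.npz",p=p,d=d,pos=s["position"],rot=s["tcp_rot"])
cv2.imwrite("pics/w0.png",p[:,:,::-1]); print(s["time_s"],s["position"])
E
```

```text
2.975 [0.52030159 0.0689237  0.26981642]
```

View pics/w0.png

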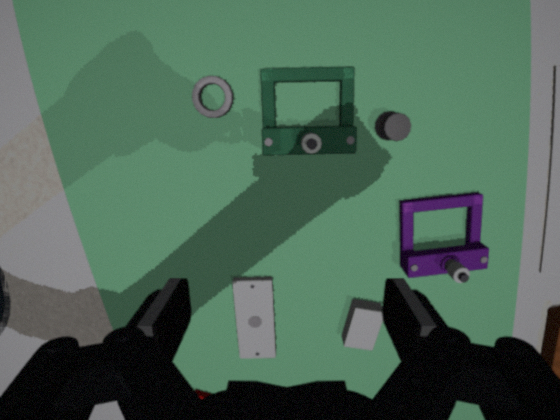

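The wrist view shows the stand's window at about (275–341, 82–127), the bridge at row ~140, the plate at (255,318) and the block at (364,326). I'll get the stand frame from the edges of the window and the bridge.

```bash
python3 - <<'E'
from h import *
f=np.load("w0.npz"); p=f["p"]; s=dict(position=f["pos"],tcp_rot=f["rot"])
h=cv2.cvtColor(p,cv2.COLOR_RGB2HSV); print(h[75,310],h[100,310],h[140,290],h[110,268],h[175,300],h[200,200],h[340,255],h[330,365])
g=(h[...,0]>50)&(h[...,0]<95)&(h[...,2]<78)
gray=cv2.GaussianBlur(cv2.cvtColor(p,cv2.COLOR_RGB2GRAY),(3,3),0).astype(float)
def edge(pts0,dirn,z,n=12):  # steepest gradient along search dir
    out=[]
    for q in pts0:
        t=np.arange(-6,6.01,.25); xy=np.float32(q+np.outer(t,dirn))
        v=cv2.remap(gray.astype(np.float32),xy[:,0].reshape(1,-1),xy[:,1].reshape(1,-1),cv2.INTER_LINEAR)[0]
        i=np.argmax(abs(np.gradient(v))); out.append(xy[i])
    P=wray(out,z,s)[:,:2]; vx,vy,x,y=cv2.fitLine(np.float32(P*1000),cv2.DIST_HUBER,0,.01,.01).ravel()
    r=(P*1000-[x,y])@[-vy,vx]; return np.array([x,y])/1000,np.arctan2(vy,vx),np.abs(r).max(),np.array(out)
X=lambda a,b,y:[np.array([x,y]) for x in np.linspace(a,b,14)]
Y=lambda x,a,b:[np.array([x,y]) for y in np.linspace(a,b,12)]
E={"stopface z.002":(X(282,335,82),(0,1),.002),"stop outer z.016":(X(268,348,68),(0,1),.016),
"bridge near top z.036":(X(270,350,154),(0,1),.036),"bridge far top z.036":(X(280,300,127),(0,1),.036),
"railL in .002":(Y(275,90,122),(1,0),.002),"railR in .002":(Y(341,90,122),(1,0),.002),"railL in .016":(Y(275,90,122),(1,0),.016),
"railL out .002":(Y(262,75,120),(1,0),.002),"railL out .016":(Y(262,75,120),(1,0),.016),"railR out.016":(Y(354,75,120),(1,0),.016),
"brL out .036":(Y(262,132,150),(1,0),.036),"brR out .036":(Y(356,132,150),(1,0),.036)}
for k,(a,d,z) in E.items():
    c,an,r,o=edge(a,np.array(d),z); print(k,c.round(4),round(an%np.pi,3),"res",r.round(1),o.mean(0).round(1))
w,_=masks(p)
print("plate",*rect(wray(blob(w,(255,318)),.014,s)))
print("block",*rect(wray(blob(w,(364,326)),.026,s)))
E
```

```text
[ 75 123  81] [ 71  87 141] [ 73 117  83] [ 75 128  80] [71 96 85] [ 71  84 137] [120   4 140] [130   5 142]
stopface z.002 [0.5607 0.1733] 3.026 res 0.6 [308.5  81.5]
stop outer z.016 [0.5569 0.1879] 3.004 res 1.1 [308.   66.2]
bridge near top z.036 [0.5486 0.1006] 3.026 res 5.8 [310. 153.]
bridge far top z.036 [0.5333 0.1328] 3.016 res 1.0 [290.  124.5]
railL in .002 [0.5197 0.1535] 1.444 res 0.9 [275.3 106. ]
railR in .002 [0.5879 0.141 ] 1.468 res 1.1 [338.3 106. ]
railL in .016 [0.5202 0.1532] 1.444 res 0.9 [275.3 106. ]
railL out .002 [0.505  0.1648] 1.461 res 0.6 [260.4  97.5]
railL out .016 [0.506  0.1641] 1.461 res 0.6 [260.4  97.5]
railR out.016 [0.6028 0.1507] 1.467 res 4.3 [353.7  97.5]
brL out .036 [0.5011 0.1205] 1.453 res 3.2 [261.3 141. ]
brR out .036 [0.5981 0.1085] 1.485 res 1.0 [356.2 141. ]
plate [ 0.45310101 -0.10617329] [49.72052764892578, 119.0456771850586] 1.4578502
block [ 0.59173499 -0.13099347] [39.242637634277344, 59.0771598815918] 1.2306306
```

```bash
cat >> h.py <<'E'
A=1.452; U=np.array([np.cos(A),np.sin(A)]); N=np.array([np.sin(A),-np.cos(A)]); O=U*.179+N*.5323
def W(u,n,z): return np.r_[O+u*U+n*N,z]      # lane coords (n = minus stand y)
def lane(P): P=np.asarray(P)[:2]-O; return np.array([P@U,P@N])
E
python3 - <<'E'
from h import *
R=down(A-np.pi)
for n in(-116,-113,-110):
    print(n,[inverse_kinematics(W(-.256,n/1e3,z),R) is not None for z in(.1,.03,.015,.01)])
n=-.116 if inverse_kinematics(W(-.256,-.116,.01),R) is not None else -.112
movep(W(-.256,n,.09),R); command_gripper(.085)
print(move_l(W(-.256,n,.009),feed=.04,until_force=4)); s=sense()
print(n,s["time_s"],s["position"],lane(s["position"]),s["wrist_force"],s["finger_gap"])
p,d=camera("wrist"); cv2.imwrite("pics/w1.png",p[:,:,::-1])
E
```

```text
-116 [True, True, True, True]
-113 [True, True, True, True]
-110 [True, True, True, True]
True
-0.116 6.0583 [ 0.4042741  -0.12578311  0.01401759] [-0.25598319 -0.11596777] [-0.90696145  0.09304059  6.78158859] 0.08497499325079796
```

View pics/w1.png

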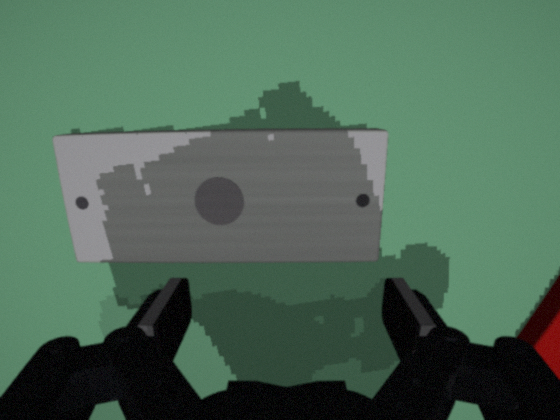

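The fingertips reach the mat with the TCP at z≈0.014, in front of the plate's long side. The plate is at (75–385, 130–262) in this picture. The tail-side finger sits just past the plate's end, so I'll shift the tool towards the middle and then push sideways.

```bash
python3 - <<'E'
from h import *
z=.0175
move_l(W(-.256,-.116,z),feed=.03); move_l(W(-.233,-.116,z),feed=.06)
move_l(W(-.233,-.1,z),feed=.03); move_l(W(-.233,-.040,z),feed=.04)
s=sense(); print(s["time_s"],lane(s["position"]),s["wrist_force"])
p,d=camera("wrist"); w,_=masks(p)
c,_=cv2.findContours(w.astype(np.uint8),0,1); c=max(c,key=cv2.contourArea).reshape(-1,2)
m,sz,a=rect(wray(c,.014,s)); print(lane(m),sz,a-A)
cv2.imwrite("pics/w2.png",p[:,:,::-1])
E
```

```text
9.2583 [-0.23299679 -0.04001192] [-0.13672769  0.4599112   0.11125187]
[-0.23864548  0.06627985] [27.264497756958008, 65.54412078857422] -0.20317507
```

View pics/w2.png

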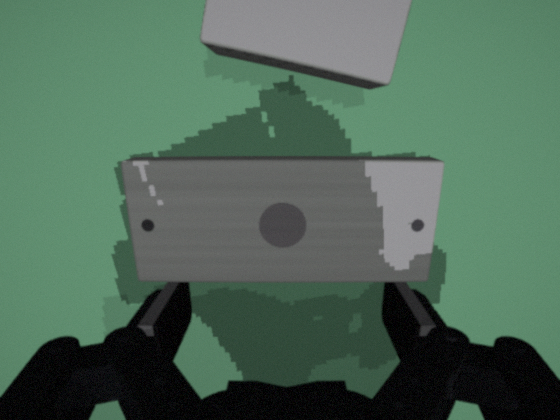

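The plate is square against both fingertips. Its dot is at (283,225) and its corners are at about (123,160), (443,159), (430,280) and (136,279). I'll measure the remaining offset, finish the sideways push, and check it from above the lane.

```bash
cat > plate.py <<'E'
from h import *
def dark(p,s,px):  # plate from its corner pixels
    q=wray(px,.014,s); return lane(q.mean(0)),[round(float(np.linalg.norm(q[i]-q[i-1])),4) for i in range(4)]
E
python3 - <<'E'
from plate import *
s=sense(); c,sz=dark(None,s,[(123,160),(443,159),(430,280),(136,279)]); print(c,sz)
q=wray([(283,225)],.014,s)[0]; print("dot",lane(q))
e=-lane(q)[1]
if abs(e)<.02:
    t=lane(s["position"])[1]+e; z=.0175
    move_l(W(-.233,t,z),feed=.03); move_l(W(-.233,t-.02,z),feed=.05)
    move_l(W(-.233,t-.02,.09),feed=.15)
    movep(W(-.20,0,.26),down(A-np.pi/2)); s=sense(); p,d=camera("wrist"); np.savez("w3.npz",p=p,pos=s["position"],rot=s["tcp_rot"])
    cv2.imwrite("pics/w3.png",p[:,:,::-1]); print(s["time_s"])
E
```

```text
[-0.23148825 -0.00347023] [0.0484, 0.1165, 0.0491, 0.12]
dot [-0.23158394 -0.00425659]
12.1083
```

View pics/w3.png

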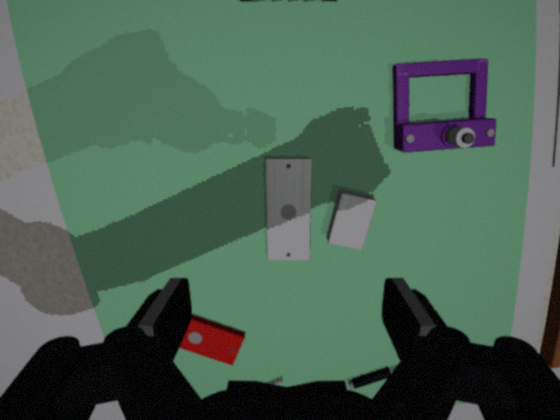

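The plate lies parallel to the lane with corners at about (266–311, 157–260) and the dot at (289,212). The tail is clear of the block and of the red piece.

```bash
python3 - <<'E'
from plate import *
f=np.load("w3.npz"); s=dict(position=f["pos"],tcp_rot=f["rot"])
c,sz=dark(None,s,[(266,157),(311,157),(311,260),(267,260)]); q=wray([(288.5,166),(289,254.5)],.014,s); e=q[0]-q[1]
print(c,sz,"ang",np.arctan2(e[1],e[0])-A)
nc=c[1] if abs(c[1])<.01 else 0
R=down(A-np.pi/2); u0=-.316
movep(W(u0,nc,.10),R); command_gripper(.03)
print(move_l(W(u0,nc,.014),feed=.04,until_force=4)); s=sense(); zt=s["position"][2]; print("zt",zt,s["wrist_force"])
z=zt+.004; move_l(W(u0,nc,z),feed=.03)
move_l(W(-.30,nc,z),feed=.03); move_l(W(-.165,nc,z),feed=.06)
s=sense(); p,d=camera("wrist"); np.savez("w4.npz",p=p,pos=s["position"],rot=s["tcp_rot"]); cv2.imwrite("pics/w4.png",p[:,:,::-1])
print(s["time_s"],lane(s["position"]),z,s["wrist_force"],s["finger_gap"])
E
```

```text
[-0.22983395  0.00147126] [0.1205, 0.0482, 0.1205, 0.0518] ang 0.00767711149036443
True
zt 0.02664220111782032 [-0.88176918  0.798121    5.97854555]
18.5583 [-0.16517862  0.00152035] 0.03064220111782032 [ 0.46126439 -1.13048357  0.07517415] 0.0297654491187061
```

View pics/w4.png

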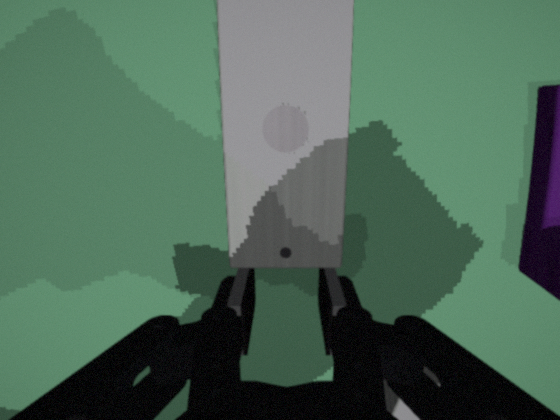

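Both fingertips are on the tail end at row ~267. The dot is at (286,128) and the tail dot is at (286,253).

```bash
python3 - <<'E'
from plate import *
s=sense(); z=s["position"][2]
q=wray([(286,128),(286,253)],.014,s); e=q[0]-q[1]; c=lane(q[0])
print("dot",c,"ang",np.arctan2(e[1],e[0])-A,"len",np.linalg.norm(e), "tail",lane(wray([(286,267)],.014,s)[0]))
ut,n=lane(s["position"]); 
print(move_l(W(-.085,n,z),feed=.05,until_force=12)); s=sense(); print(lane(s["position"]),s["wrist_force"])
print(move_l(W(-.055,n,z),feed=.015,until_force=6)); s=sense(); print(s["time_s"],lane(s["position"]),s["wrist_force"])
p,d=camera("wrist"); cv2.imwrite("pics/w5.png",p[:,:,::-1])
E
```

```text
dot [-0.09369235  0.00105352] ang 0.0001286739590586894 len 0.0524121632757467 tail [-0.152781    0.00106097]
False
[-0.08511836  0.00161074] [0.34757448 0.69860662 0.21825016]
True
21.425 [-0.07209166  0.00121376] [-0.77533839 -0.82322344 -0.74863418]
```

View pics/w5.png

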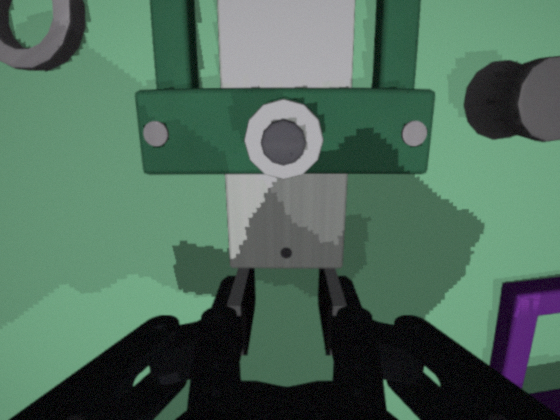

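The force rose at tool u = -0.072, where I expected the stop (-0.0715). The plate is under the bridge, centred between the rails. I'll back off and check from above.

```bash
python3 - <<'E'
from plate import *
s=sense(); z=s["position"][2]; n=lane(s["position"])[1]
move_l(W(-.11,n,z),feed=.06); move_l(W(-.11,n,.15),feed=.2)
movep(W(-.05,0,.27),down(A-np.pi/2)); s=sense(); p,d=camera("wrist"); np.savez("w6.npz",p=p,pos=s["position"],rot=s["tcp_rot"])
print(s["time_s"],s["wrist_force"])
cv2.imwrite("pics/w6.png",cv2.resize(p[60:300,160:460,::-1],None,fx=2.5,fy=2.5,interpolation=cv2.INTER_CUBIC))
E
```

```text
23.5917 [-0.55878225 -0.53311733 -0.60802303]
```

View pics/w6.png

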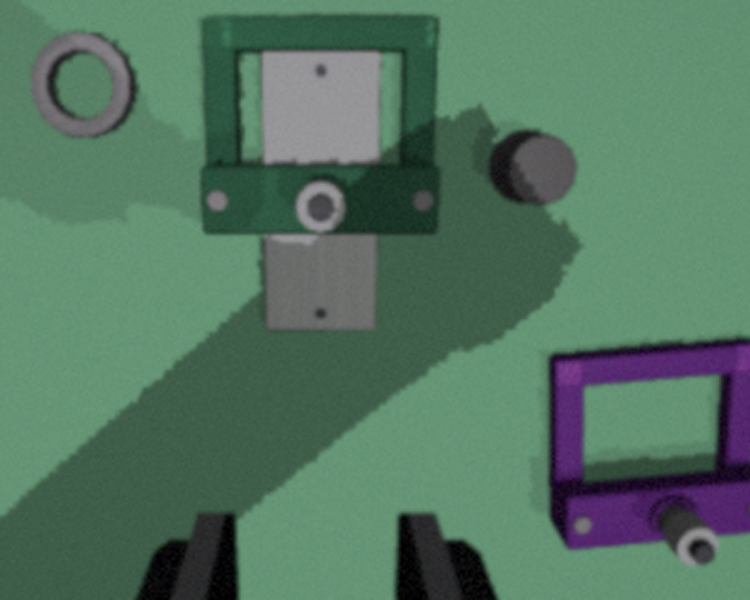

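The plate is home. Its leading end touches the stop bar at crop row ~50 with no gap, it is square, and it sits centred between the rails (262–380 within 240–402). The holder and loupe have not moved, and the arm is clear.

```bash
python3 -c "
from rig import *
print(finish_job())"
```

```text
the job is handed in; nothing more can be done
None
```

The plate is under the bridge, flat and square against the stop bar, the arm is clear, and the job was handed in at about 24 s of the allowed 51 s; no verdict was shown.

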